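Press a battery pack down and slide it home under the dock's leaf spring

ROBOT

A 6-joint arm with a two-finger parallel gripper is mounted at the origin on the work surface. World frame = base frame: x ahead of the robot, y to its left, z up, the work surface at z = 0. Lengths are in m, angles in rad, forces in N, time in s.
With the tool pointing down it reaches from about 0.25 to 0.775 m from the base axis. Payload 8.9 kg.
Tool frame: the origin (TCP) lies midway between the tips of the shut fingers; the grasp point (between the pads) lies 19 mm behind it (env.grasp_offset is the distance from the TCP to the grasp point, in m); x points along the fingers, y is the direction in which the jaws open and shut, and the axes are right-handed (so a half turn about x gives the same grasp; the last joint's range is limited). The gripper opens to 85 mm and grips with 20 to 120 N. Pads are 22 mm wide; open, the fingers measure 114 mm over their backs; the gripper's body (76 mm by 85 mm) begins 54 mm behind the grasp point. The pads swing forward as they close: fully open they stand 13 mm farther back than shut.
Start: joints at [1.19, 0.291, -0.153, 1.127, 0, 1.431], TCP at [0.126, 0.51, 0.231] pointing down, gripper open.
Joint ranges: [-2.52, 2.52], [-0.91, 1.74], [-1.3, 1.37], [-1.96, 2.02], [-1.52, 1.47], [-3.14, 3.14]. Speed limits (rad/s): [2.22, 2.22, 2.79, 3.14, 3.14, 3.14].

INTERFACE

Orientations are given as a unit quaternion [x, y, z, w].
In Python, from rig import env gives the robot as it stands. The module is installed in compiled form; this text tells all that it offers.
- The arm moves only by the shell command python3 -m inch 'ROWS' [FORCE]. ROWS is JSON, a list of rows, each a list of 3 entries, a list of its own where there are three numbers: the shift along the tool's x, y, z in mm, then the turn about the tool's x in rad, then the gripper command: -1 is shut, 1 is fully open, values between are in proportion. In form: [[[tx, ty, tz], twist, gripper], ...]. A call has 1 to 5 rows; each row is the pose to reach, as a shift and turn from the pose commanded when the call began, along the tool's axes at that moment; what a row does not reach only later rows make up. A row lasts 1/12 s, in which the tool goes at most 41.7 mm and 7.16 degrees, less where a joint would pass 70% of its speed; a pose out of reach is approached as far as the arm can. A call with a gripper value outside its range is refused whole. The fingers move at their own pace and stop on an object; FORCE is the grip in N (left out, the last holds). Time passes only in rows, so rows that repeat a pose let the fingers close. It gives the time, the measured TCP pose, the force and the opening at its end, in the units of the state.
- env.get_state(): the state, without advancing time (a new reading comes with each control period).
- env.snapshot(name): name is "scene" or "top" or "wrist"; returns a dict with "color" (384x512x3 uint8, red, green, blue), "z_map" (384x512 float32, m along the optical axis (not along the pixel's ray), 0 where there is no reading), "mtx" (3x3 intrinsics, pixels), "world_to_cam" (4x4, takes a point from world to camera coordinates). Camera axes: x right, y up, looking along -z (the intrinsics and any distortion apply to the point x, -y, -z); pixel columns grow to the right and rows downward; lengths in m; the calibration is good to about 2 mm. The wrist camera is an equidistant fisheye: a pixel r from the principal point sees the ray r / f radians off the axis. A picture is of the moment at which its call begins.
- env.hand_in(): hands the job in, once; it reports no verdict.
The state is a dict: "t": time; "qpos": joint angles; "joint_vel": joint speeds; "effort": joint torques, N m; "tcp_pos": TCP position; "ee_rot": TCP orientation; "ft_force": force on the tool from outside, world axes, zero at the start; "moment": the same for the moment, N m; "grip_width": finger opening in m.
Only numpy, scipy, OpenCV 4.12 (cv2) and the standard library are available. Lean on these libraries where they do the work, as an engineer would, in place of code of your own. Each camera call takes 0.05 s, during which the arm holds its last target. There are 200 camera calls.

TASK

The battery pack with the blue label lies loose on the raised spring plate of one bay of the twin charging dock. With the fingertips press it down until the plate is all the way down and, keeping it pressed, slide it forward under the bar and its leaf spring until it is fully home against the contacts, then take the hand away. Only press and push it, never lift it out of the bay, and leave the pack with the orange label and everything else on the bench as they are.

Things in the scene. Friction and masses are not known exactly. Their poses are not given: they have to be found in the camera images.
- dock: Twin battery charging dock, grey plastic, fixed, 222 (x) by 160 (y) by 56 mm. Origin on the bench under the bar's front edge, midway between the bays; x = the way packs slide home, y towards the left bay. Bays 59 mm wide, centred at y = +37.5 and -37.5 mm; loading bay x = -134 to 0 mm with guide walls and rear rim 36 mm high, 10 mm thick outside, 16 mm between. Slippery: friction about 0.15.
- bar (a point): Middle of the lower front edge of the aluminium hold-down bar over both bays, 47.5 mm above the bench. Bar: 10 mm deep (x), top at 55.5 mm. Behind it each bay's chamber: floor at 22 mm, walls 55.5 mm high, end wall with the contacts at x = 66 mm of the dock. A raised pack (top at 56 mm) runs its nose against the bar; pressed down (top at 44 mm) it passes.
- pack_blue: The pack to dock: black with a blue label, loose, 120 (x) by 56 (y) by 22 mm, about 0.31 kg (20 % either way). Origin at the centre of its underside; x points to its nose. Starts level on the raised plate of the left or right bay, underside 34 mm above the bench, nose 4 to 12 mm short of the bar, axes along the dock's.
- pack_blue_thumb (a point): Where to press: on the flat ribbed patch on top of the blue pack, at x = -28.5, z = 22 mm of the pack, right behind the grey thumb ridge (4 mm high, 44 mm wide, x = -16 to -12 mm), which stops the fingertips slipping forward. When the pack is home this point is 22.5 mm short of the bar.
- pack_blue_nose (a point): Middle of the lower front edge of the blue pack's nose, at x = 60, y = 0, z = 0 mm of the pack.
- pack_orange: The other pack, with an orange label, same size and axes, loose on the raised plate of the other bay. To be left as it is.
- home_left (a point): Where the nose point lies when a pack is home in the left bay: at the end wall's face, at x = 66, y = 37.5, z = 22 mm of the dock; axes as the dock's.
- home_right (a point): The same for the right bay, at x = 66, y = -37.5, z = 22 mm of the dock.
- plate_left (a joint): Travel of the left bay's spring plate (m), which lies under the pack: about 0 raised (top 34 mm above the bench), 0.0115 fully down (22.5 mm). Its spring lifts with about 5 N raised and 8 N down: over the pack's weight some 5 N press it right down; 10 to 15 N keep it there while sliding.
- plate_right (a joint): The same for the right bay's plate.
- leaf_left (a joint): Lift of the left bay's leaf spring (rad): a steel leaf 30 mm wide hinged at the bar's rear edge, sloping down towards the end wall, toe 24 mm behind the bar. 0 at rest (toe 41 mm above the bench), about 0.12 with a pack under it, when it presses down with about 12 N. Sliding the pack under it takes about 10 to 20 N.
- leaf_right (a joint): The same for the right bay's leaf.
- meter: Handheld thermometer, black with yellow keys, 150 by 62 by 28 mm, lying beside the dock. Leave alone. Origin under its centre.
- lens: Reading magnifier lying flat beside the dock: black ring of 100 mm, 12 mm high, handle 85 mm long. Leave alone. Origin about 50 mm from the lens centre, towards the handle.
- reagent: Amber glass bottle, 68 mm wide, 150 mm high, standing. Leave alone. Origin under its centre.
- beaker: Glass beaker, 72 mm wide, 90 mm high, standing. Leave alone. Origin under its centre.
- bosshead: Aluminium clamp head with two black screw knobs, about 70 mm, 27 mm high, lying. Leave alone. Origin under its block.
- tube: White and blue thermometer case, 230 by 22 by 16 mm, lying. Leave alone. Origin under its centre.
- jar: Small jar with a white cap, 60 mm wide and high, standing. Leave alone. Origin under its centre.
There are look-alikes about, which are no part of the job. Leave any purple or red look-alike of the pack_blue alone.

How it is judged:
On the way, in this order (a step that is already met when the one before it is completed fails the run):
1. the fingers press the blue pack down level with the chamber floor, still in front of the bar (contact force between the fingers and pack_blue above 3 N and z of pack_blue in the frame of dock below 0.0255 m and x of pack_blue_nose in the frame of dock below 0.012 m and angle between pack_blue's own z axis and vertical below 0.08 rad), for 0.05 s.
2. pressed by the fingers, the blue pack passes under the leaf spring of its bay and lifts it (contact force between the fingers and pack_blue above 3 N and x of pack_blue_nose in the frame of dock above 0.036 m and value of joint any of leaf_left, leaf_right above 0.06 rad), for 0.05 s.
At the end, for the whole second after the job is handed in: The blue pack lies at rest in its bay with its nose within 4 mm of the contact wall, under the bar and with the leaf spring riding on top of it, flat to within 0.08 rad; the orange pack is within 10 mm of where it was (((x of pack_blue_nose in the frame of home_left above -0.004 m and distance between pack_blue_nose and home_left below 0.006 m and value of joint leaf_left above 0.06 rad) or (x of pack_blue_nose in the frame of home_right above -0.004 m and distance between pack_blue_nose and home_right below 0.006 m and value of joint leaf_right above 0.06 rad)) and angle between pack_blue's own z axis and vertical below 0.08 rad and linear speed of pack_blue below 0.01 m/s and distance of pack_orange from where it was at the start of the episode below 0.01 m); the robot touches nothing.
It fails at once if the blue pack is lifted more than 10 mm above the raised plate (z of pack_blue in the frame of dock above 0.044 m).
It fails at once if the blue pack is tipped up (angle between pack_blue's own z axis and vertical above 0.25 rad).
It fails at once if the orange pack is disturbed (distance of pack_orange from where it was at the start of the episode above 0.01 m or angle between pack_orange's own z axis and vertical above 0.15 rad).
It fails at once if another thing on the bench is moved by more than 20 mm (distance of any of meter, lens, reagent, beaker, bosshead, tube, jar from where it was at the start of the episode above 0.02 m).
It also fails if it takes over 32 s, if anything falls off the work surface, if the arm or the gripper's body presses on something with over 40 N, if the wrist force passes 120 N, or if a joint passes its speed limit or range.

## Working session

There is one attempt and no reset: what is moved stays moved. The work goes in short steps, Python scripts to look and compute and a shell command to move; the robot and the scene stay as the last step left them, time stands still between calls to the robot, and variables do not carry over. Pictures are saved under pics/ and viewed, about 8 in all and at most 12, crops included, and the job is handed in when it is done.

```bash
mkdir -p pics
cat > h.py <<'E'
import numpy as np, cv2
from rig import env
def world(s):
    z=s['z_map'].astype(float); K=s['mtx']; v,u=np.indices(z.shape)
    p=np.stack([(u-K[0,2])/K[0,0]*z,-(v-K[1,2])/K[1,1]*z,-z],-1)
    T=np.linalg.inv(s['world_to_cam']); return p@T[:3,:3].T+T[:3,3]
E
python3 - <<'E'
from h import *
a=env.snapshot('top');b=env.snapshot('scene')
np.savez('s0.npz',**{'t_'+k:v for k,v in a.items()},**{'s_'+k:v for k,v in b.items()})
cv2.imwrite('pics/top.png',cv2.resize(a['color'][...,::-1],(800,600)))
cv2.imwrite('pics/scene.png',cv2.resize(b['color'][...,::-1],(800,600)))
s=env.get_state();print({k:np.round(v,4) for k,v in s.items()})
E
```

```text
{'t': np.float64(0.1), 'qpos': array([ 1.1897,  0.2912, -0.154 ,  1.1267,  0.    ,  1.4315]), 'joint_vel': array([-0.0007,  0.0005,  0.0028,  0.001 , -0.0014,  0.0004]), 'effort': array([ 1.30000e-03, -5.37977e+01,  3.31917e+01,  9.40000e-03,
       -2.00000e-04,  0.00000e+00]), 'tcp_pos': array([0.1256, 0.5094, 0.2308]), 'ee_rot': array([ 0.0849,  0.7021, -0.0857,  0.7018]), 'ft_force': array([-0.1611, -0.0269, -0.1672]), 'moment': array([-0.0165, -0.0322,  0.0146]), 'grip_width': np.float64(0.0853)}
```

View pics/top.png

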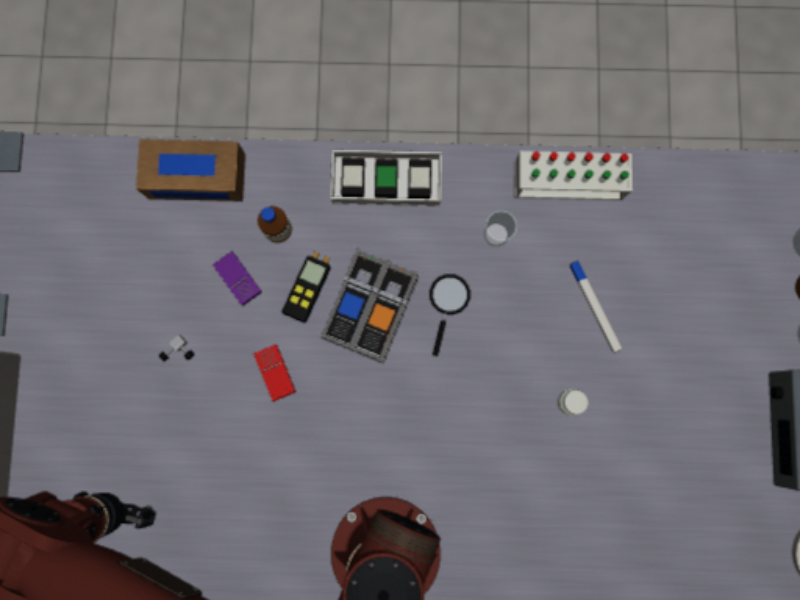

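View pics/scene.png

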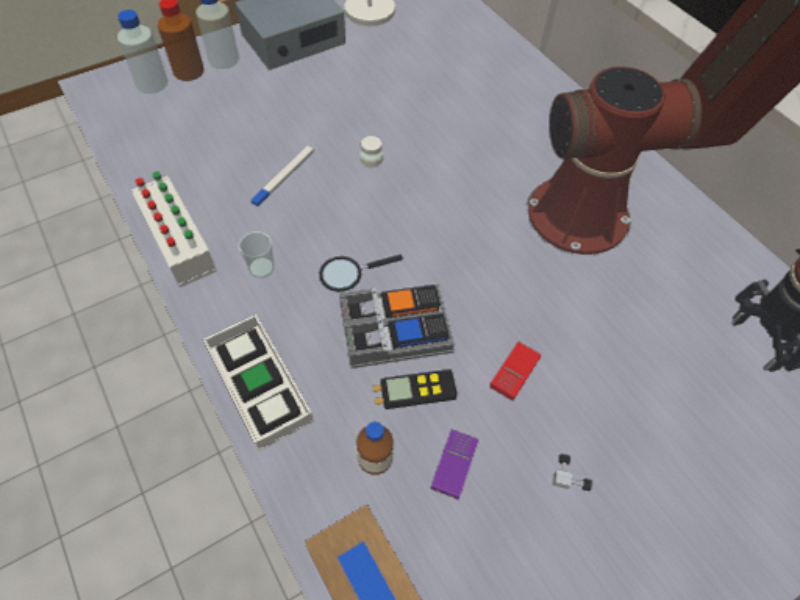

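Candidates in the top view at 800x600 are the blue label in the dock's left bay (351,305), the orange pack (382,318), the purple (237,278) and red (274,372) look-alikes, the blue label on the box (187,165) and the green item in the tray (387,177). By the description it is (351,305). Next I measure it and take a close crop.

Run:
```python
from h import *
d=np.load('s0.npz')
for p in 'ts':
    s={k[2:]:d[k] for k in d.files if k.startswith(p+'_')}
    P=world(s);hsv=cv2.cvtColor(s['color'],cv2.COLOR_RGB2HSV)
    for n,lo,hi in(('blue',105,125),('orange',8,20)):
        m=((hsv[...,0]>=lo)&(hsv[...,0]<=hi)&(hsv[...,1]>150)&(hsv[...,2]>90)).astype(np.uint8)
        c,l,st,ce=cv2.connectedComponentsWithStats(m)
        for i in range(1,c):
            if st[i,4]<60: continue
            q=P[l==i]; r=cv2.minAreaRect((q[:,:2]*1000).astype(np.float32))
            print(p,n,ce[i].round(),st[i,4],np.median(q,0).round(4),np.round(r[0],1),np.round(r[1],1),round(r[2],1))
    c=s['color'][140:240,195:300] if p=='t' else s['color'][175:240,210:300]
    cv2.imwrite(f'pics/crop_{p}.png',cv2.resize(c[...,::-1],None,fx=6,fy=6,interpolation=cv2.INTER_CUBIC))
```

```text
t blue [119. 105.] 452 [0.8704 0.4795 0.0906] [645.2 238.2] [788.2 114.2] 46.8
t blue [370. 173.] 64 [ 0.6576 -0.4391  0.0153] [ 657.3 -439. ] [42.9 23.1] 27.2
t blue [224. 195.] 183 [0.5562 0.0931 0.0565] [556.1  93.1] [48.  49.9] 69.9
t orange [244. 203.] 196 [0.5307 0.0214 0.0568] [531.2  21.9] [47.7 52.7] 68.7
s blue [81. 11.] 84 [ 0.7454 -0.9877  0.2153] [ 847.2 -197.2] [1660.8   40.8] 82.4
s blue [261. 211.] 192 [0.5551 0.0942 0.0581] [726.3 357.7] [684.   55.9] 56.8
s blue [239. 275.] 91 [0.7435 0.2805 0.1502] [840.1 445. ] [414.6  24.4] 59.6
s blue [233. 367.] 712 [0.8677 0.462  0.0919] [881.2 525.3] [225.4  65.6] 77.8
s orange [111.  15.] 192 [ 0.6347 -0.9828  0.1618] [ 759.8 -198.4] [1689.4   84.1] 80.8
s orange [256. 192.] 185 [0.5301 0.0226 0.0573] [529.6  22.5] [50.8 52.1] 68.9
s orange [234. 286.] 69 [0.7627 0.2857 0.1072] [839.5 451.2] [403.6  29.6] 65.4
```

View pics/crop_t.png

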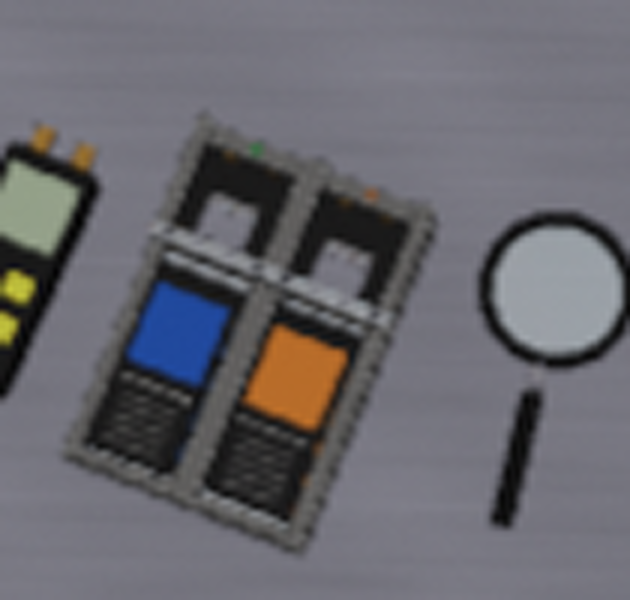

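The top crop shows the dock with the chambers at the top. The blue pack is in the left bay, with its label at crop (177,333) and its ridge and ribs below at (150,400). The orange pack is in the right bay. I now move above the blue pack and look with the wrist camera.

```bash
cat >> h.py <<'E'
from scipy.spatial.transform import Rotation as R
def plan(tgt,yaw):
    s=env.get_state();r=R.from_quat(s['ee_rot']);M=r.as_matrix()
    print('t',s['t'],'tcp',s['tcp_pos'].round(4),'F',s['ft_force'].round(1),'g',s['grip_width'].round(4))
    print('tool axes x,y,z',M.T.round(3).tolist())
    print('shift mm',(M.T@(np.array(tgt)-s['tcp_pos'])*1000).round(1))
    # want tool y along +-dock y (yaw+90deg), tool x down
    for sg in(1,-1):
        y=sg*np.array([-np.sin(yaw),np.cos(yaw),0]);x=np.array([0,0,-1.]);W=np.stack([x,y,np.cross(x,y)],1)
        print('twist',(r.inv()*R.from_matrix(W)).as_rotvec().round(4))
E
python3 -c "
from h import *
plan([.511,.11,.2],np.radians(-20.2))"
```

```text
Traceback (most recent call last):
  File "h.py", line 10, in plan
    print('t',s['t'],'tcp',s['tcp_pos'].round(4),'F',s['ft_force'].round(1),'g',s['grip_width'].round(4))
                                                                                ^^^^^^^^^^^^^^^^^^^^^
AttributeError: 'float' object has no attribute 'round'
```

```bash
sed -i "s/s\['grip_width'\].round(4)/round(float(s['grip_width']),4)/" h.py
python3 -c "
from h import *
plan([.511,.11,.2],np.radians(-20.2))"
```

```text
t 0.1 tcp [0.1256 0.5094 0.2308] F [-0.2 -0.  -0.2] g 0.0853
tool axes x,y,z [[-0.0, -0.001, -1.0], [0.239, 0.971, -0.001], [0.971, -0.239, -0.0]]
shift mm [  31.1 -295.4  469.9]
twist [ 1.108e-01 -1.000e-04  1.100e-03]
twist [-3.0308e+00 -1.7000e-03 -2.0000e-04]
```

```bash
python3 -m inch '[[[0,-20,32],0.1,-1],[[0,-41,66],0.111,-1],[[0,-62,99],0.111,-1],[[0,-83,132],0.111,-1],[[0,-104,165],0.111,-1]]' 30
python3 -c "
from h import *
plan([.511,.11,.2],np.radians(-20.2))"
```

```text
t: 0.52
tcp_pos: [0.2616, 0.3677, 0.2311]
ee_rot: [0.124, 0.696, -0.124, 0.696]
ft_force: [0.6, 1.0, 0.5]
grip_width: 0.0257
t 0.5167 tcp [0.2616 0.3677 0.2311] F [0.6 1.  0.5] g 0.0257
tool axes x,y,z [[-0.0, -0.0, -1.0], [0.345, 0.939, -0.0], [0.939, -0.345, -0.0]]
shift mm [  31.1 -155.8  323. ]
twist [ 0.0004 -0.0001  0.0003]
twist [-3.1412e+00 -5.0000e-04 -2.0000e-04]
```

```bash
python3 -m inch '[[[0,-17,36],0,-1],[[0,-35,72],0,-1],[[0,-52,108],0,-1],[[0,-69,144],0,-1],[[0,-86,180],0,-1]]'
python3 -m inch '[[[5,-17,36],0,-1],[[10,-35,72],0,-1],[[20,-52,108],0,-1],[[28,-69,143],0,-1],[[28,-69,143],0,-1]]'
python3 - <<'E'
from h import *
plan([.511,.11,.2],np.radians(-20.2))
w=env.snapshot('wrist');np.savez('w0.npz',**w);print(w['mtx'],w['world_to_cam'].round(3))
cv2.imwrite('pics/w0.png',cv2.resize(w['color'][...,::-1],(800,600)))
E
```

```text
t: 0.93
tcp_pos: [0.4011, 0.2246, 0.2312]
ee_rot: [0.124, 0.696, -0.124, 0.696]
ft_force: [0.7, 1.4, 0.4]
grip_width: 0.0
t: 1.35
tcp_pos: [0.514, 0.1075, 0.2013]
ee_rot: [0.125, 0.696, -0.126, 0.696]
ft_force: [-0.5, -0.6, 0.1]
grip_width: -0.0002
t 1.35 tcp [0.514  0.1075 0.2013] F [-0.5 -0.6  0.1] g -0.0002
tool axes x,y,z [[-0.0, -0.002, -1.0], [0.35, 0.937, -0.002], [0.937, -0.35, 0.001]]
shift mm [ 1.3  1.3 -3.7]
twist [-0.005   0.0006  0.0016]
twist [ 3.1366e+00  2.6000e-03 -9.0000e-04]
[[297.31863964   0.         259.86111592]
 [  0.         297.31863964 192.13291147]
 [  0.           0.           1.        ]] [[ 0.35   0.937 -0.001 -0.281]
 [-0.903  0.337 -0.266  0.456]
 [-0.249  0.094  0.964 -0.232]
 [ 0.     0.     0.     1.   ]]
```

View pics/w0.png

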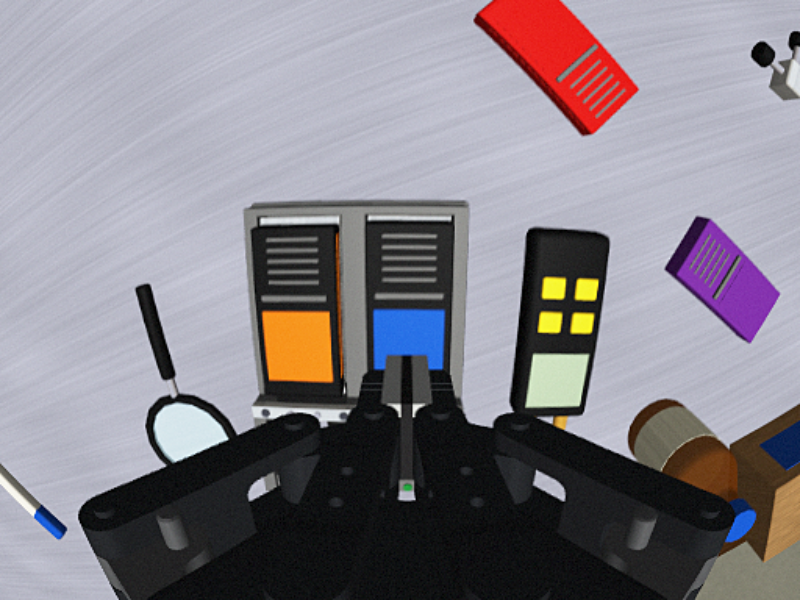

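The wrist view is clear. The blue pack's ridge is at (409,296), its rear edge at row 222 and its label at (409,338). The bar's front edge is at about row 402, and the orange ridge is at (294,299). I cast rays onto the known heights.

```bash
cat >> h.py <<'E'
def ray(s,u,v,z):
    K=s['mtx'];a=(u-K[0,2])/K[0,0];b=(v-K[1,2])/K[1,1];r=np.hypot(a,b);k=np.sin(r)/r
    d=np.array([a*k,-b*k,-np.cos(r)]);T=np.linalg.inv(s['world_to_cam']);d=T[:3,:3]@d;c=T[:3,3]
    return c+d*(z-c[2])/d[2]
E
python3 - <<'E'
from h import *
w=dict(np.load('w0.npz'));f=.64
q=lambda u,v,z:ray(w,(u+.5)*f-.5,(v+.5)*f-.5,z)
pts=dict(ridgeL=(375,296,.059),ridgeR=(443,295,.059),oridgeL=(262,299,.059),oridgeR=(327,298.5,.059),
 rearL=(368,222,.056),rearR=(453,222,.056),labL=(374,309,.056),labR=(445,308,.056),
 bar1=(262,402,.0555),bar2=(345,401,.0555),dockrearL=(245,210,.036),dockrearR=(468,204,.036),bar3=(460,400,.0555))
P={k:q(*v) for k,v in pts.items()}
for k,v in P.items():print(k,v.round(4))
def ang(a,b):d=P[a]-P[b];return np.degrees(np.arctan2(d[1],d[0])).round(2),np.linalg.norm(d).round(4)
for a,b in(('ridgeR','ridgeL'),('oridgeR','oridgeL'),('rearR','rearL'),('labR','labL'),('bar2','bar1'),('dockrearR','dockrearL'),('bar3','bar1')):print(a,b,ang(a,b))
x=np.array([np.cos(np.radians(-20.2)),np.sin(np.radians(-20.2)),0]);y=np.array([-x[1],x[0],0])
for k,v in P.items():print(k,'dock-dir',(v@x*1000).round(1),(v@y*1000).round(1))
E
```

```text
ridgeL [0.516  0.0855 0.059 ]
ridgeR [0.5306 0.1264 0.059 ]
oridgeL [0.4915 0.0144 0.059 ]
oridgeR [0.5067 0.0558 0.059 ]
rearL [0.4707 0.0983 0.056 ]
rearR [0.4892 0.148  0.056 ]
labL [0.5246 0.0812 0.056 ]
labR [0.5401 0.1247 0.056 ]
bar1 [ 0.5616 -0.022   0.0555]
bar2 [0.5803 0.0368 0.0555]
dockrearL [0.4322 0.0194 0.036 ]
dockrearR [0.4837 0.1627 0.036 ]
bar3 [0.6077 0.1128 0.0555]
ridgeR ridgeL (np.float64(70.39), np.float64(0.0434))
oridgeR oridgeL (np.float64(69.92), np.float64(0.0441))
rearR rearL (np.float64(69.56), np.float64(0.053))
labR labL (np.float64(70.35), np.float64(0.0461))
bar2 bar1 (np.float64(72.35), np.float64(0.0616))
dockrearR dockrearL (np.float64(70.2), np.float64(0.1523))
bar3 bar1 (np.float64(71.12), np.float64(0.1424))
ridgeL dock-dir 454.8 258.4
ridgeR dock-dir 454.3 301.8
oridgeL dock-dir 456.3 183.2
oridgeR dock-dir 456.2 227.3
rearL dock-dir 407.8 254.8
rearR dock-dir 408.0 307.8
labL dock-dir 464.3 257.4
labR dock-dir 463.8 303.5
bar1 dock-dir 534.7 173.3
bar2 dock-dir 531.9 234.9
dockrearL dock-dir 398.9 167.4
dockrearR dock-dir 397.8 319.7
bar3 dock-dir 531.4 315.7
```

Ridge width, label and bay spacing match the given sizes (43.4 of 44 mm, 75.2 of 75 mm), and the yaw is -20.2°. The pack centre is at 468 mm along the dock direction and the thumb point at about 439.5. Now I go down above it.

```bash
python3 -c "
from h import *
a=np.radians(-20.2);x=np.array([np.cos(a),np.sin(a),0]);y=np.array([-x[1],x[0],0])
t=x*.439+y*.2805;t[2]=.068;print(t);plan(t,a)"
```

```text
[0.50885458 0.11166138 0.068     ]
t 1.4 tcp [0.5119 0.1095 0.2018] F [-0.1  0.1  0. ] g -0.0001
tool axes x,y,z [[-0.002, -0.001, -1.0], [0.35, 0.937, -0.001], [0.937, -0.35, -0.001]]
shift mm [133.8   1.1  -3.4]
twist [-0.0046 -0.0014  0.001 ]
twist [3.137e+00 1.600e-03 2.100e-03]
```

```bash
python3 -m inch '[[[30,1,-3],-0.004,-1],[[65,1,-3],-0.004,-1],[[100,1,-3],-0.004,-1],[[125,1,-3],-0.004,-1],[[133,1,-3],-0.004,-1]]'
python3 -m inch '[[[0,0,0],0,-1],[[0,0,0],0,-1]]'
python3 - <<'E'
from h import *
a=np.radians(-20.2);x=np.array([np.cos(a),np.sin(a),0]);y=np.array([-x[1],x[0],0])
t=x*.439+y*.2805;t[2]=.056;plan(t,a)
w=env.snapshot('wrist');np.savez('w1.npz',**w)
cv2.imwrite('pics/w1.png',cv2.resize(w['color'][100:340,100:420,::-1],(800,600),interpolation=cv2.INTER_CUBIC))
E
```

```text
t: 1.82
tcp_pos: [0.5047, 0.1146, 0.0669]
ee_rot: [0.122, 0.698, -0.123, 0.694]
ft_force: [-1.0, 0.6, -0.9]
grip_width: -0.0001
t: 1.98
tcp_pos: [0.5082, 0.1146, 0.0711]
ee_rot: [0.123, 0.696, -0.122, 0.696]
ft_force: [-0.1, -0.5, -0.0]
grip_width: 0.0001
t 1.9833 tcp [0.5082 0.1146 0.0711] F [-0.1 -0.5 -0. ] g 0.0001
tool axes x,y,z [[0.0, 0.0, -1.0], [0.341, 0.94, 0.0], [0.94, -0.341, 0.0]]
shift mm [15.1 -2.6  1.6]
twist [ 0.0043  0.0002 -0.0002]
twist [-3.1373e+00  3.0000e-04  3.0000e-04]
```

View pics/w1.png

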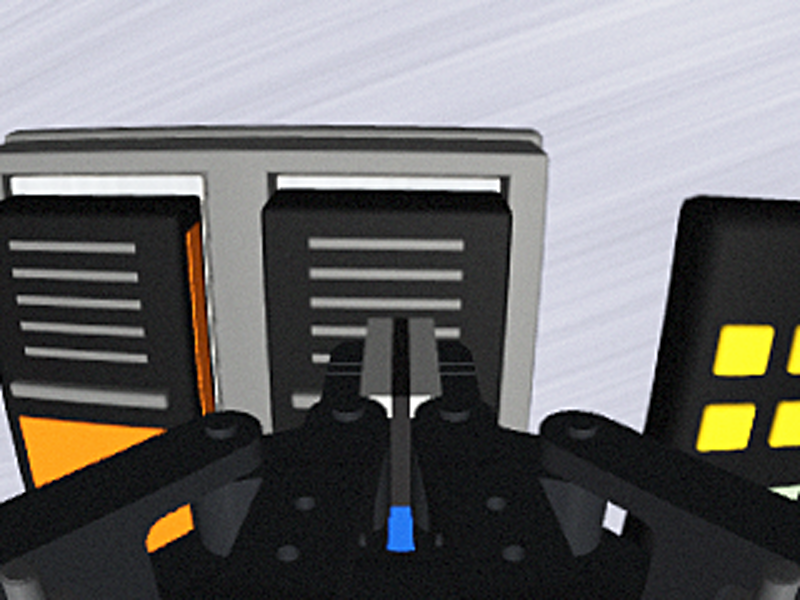

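The fingers stand above the ribs at (400,360), between the rib rows and the ridge at row 398. They are slightly to the right of the pack's middle (386). I shift sideways by -2.5 and come down slowly.

```bash
python3 -m inch '[[[4,-2.5,1],0.004,-1],[[8,-2.5,1],0.004,-1],[[12,-2.5,1],0.004,-1],[[15,-2.5,1],0.004,-1],[[17,-2.5,1],0.004,-1]]'
python3 -m inch '[[[2,0,0],0,-1],[[4,0,0],0,-1],[[6,0,0],0,-1],[[6,0,0],0,-1],[[6,0,0],0,-1]]'
python3 -c "
from h import *
a=np.radians(-20.2);x=np.array([np.cos(a),np.sin(a),0]);y=np.array([-x[1],x[0],0])
t=x*.439+y*.2805;t[2]=.044;plan(t,a)"
```

```text
t: 2.45
tcp_pos: [0.5083, 0.1114, 0.0532]
ee_rot: [0.124, 0.696, -0.124, 0.696]
ft_force: [0.1, -0.1, 2.6]
grip_width: -0.0
t: 2.87
tcp_pos: [0.5084, 0.1114, 0.0474]
ee_rot: [0.124, 0.696, -0.124, 0.696]
ft_force: [1.1, -0.5, 3.2]
grip_width: -0.0001
t 2.8667 tcp [0.5084 0.1114 0.0474] F [ 1.1 -0.5  3.2] g -0.0001
tool axes x,y,z [[0.0, -0.0, -1.0], [0.346, 0.938, 0.0], [0.938, -0.346, 0.0]]
shift mm [3.4 0.4 0.4]
twist [-0.0003  0.0003 -0.    ]
twist [ 3.1413e+00 -1.0000e-04 -4.0000e-04]
```

Contact came at about 55 mm, and the pack is going down. I continue to the bottom.

```bash
python3 -m inch '[[[2,0,0],0,-1],[[3,0,0],0,-1],[[4,0,0],0,-1],[[4,0,0],0,-1]]'
python3 -m inch '[[[0.5,0,0],0,-1],[[1,0,0],0,-1],[[1,0,0],0,-1]]'
```

```text
t: 3.2
tcp_pos: [0.5084, 0.1115, 0.0444]
ee_rot: [0.124, 0.696, -0.124, 0.696]
ft_force: [-4.3, -0.9, 17.5]
grip_width: -0.0001
t: 3.45
tcp_pos: [0.5084, 0.1115, 0.0442]
ee_rot: [0.124, 0.696, -0.124, 0.697]
ft_force: [-8.4, -0.4, 31.0]
grip_width: -0.0002
```

The pack bottomed out at TCP 44.3 mm with 31 N. I ease off to about 15 N and start sliding.

```bash
python3 -m inch '[[[-1,0,0],0,-1],[[-1,0,3],0,-1],[[-1,0,6],0,-1],[[-1,0,9],0,-1],[[-1,0,12],0,-1]]'
python3 -m inch '[[[0,0,2],0,-1],[[0,0,4],0,-1],[[0,0,6],0,-1],[[0,0,8],0,-1]]'
python3 - <<'E'
from h import *
a=np.radians(-20.2);x=np.array([np.cos(a),np.sin(a),0]);y=np.array([-x[1],x[0],0])
t=x*.513+y*.2805;t[2]=.044;plan(t,a)
w=env.snapshot('wrist')
cv2.imwrite('pics/w2.png',cv2.resize(w['color'][100:340,100:420,::-1],(800,600),interpolation=cv2.INTER_CUBIC))
E
```

```text
t: 3.87
tcp_pos: [0.5184, 0.1082, 0.0444]
ee_rot: [0.124, 0.697, -0.123, 0.696]
ft_force: [-8.7, 3.0, 23.5]
grip_width: -0.0001
t: 4.2
tcp_pos: [0.5259, 0.1055, 0.0444]
ee_rot: [0.124, 0.697, -0.123, 0.696]
ft_force: [-9.4, 3.4, 24.2]
grip_width: -0.0
t 4.2 tcp [0.5259 0.1055 0.0444] F [-9.4  3.4 24.2] g -0.0
tool axes x,y,z [[-0.001, 0.002, -1.0], [0.345, 0.939, 0.001], [0.939, -0.345, -0.002]]
shift mm [ 0.3 -0.1 55.8]
twist [ 0.0005 -0.0018 -0.0013]
twist [-3.1411e+00  2.0000e-03 -2.8000e-03]
```

View pics/w2.png

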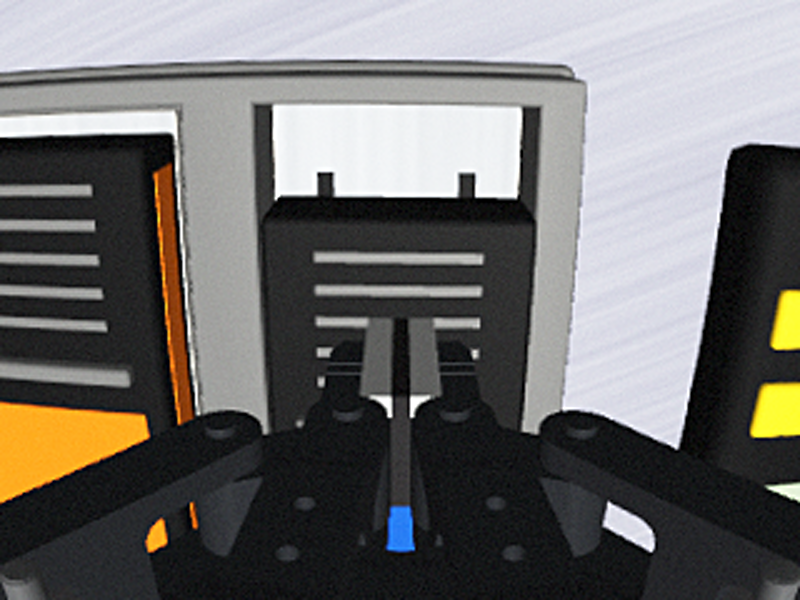

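The pack is sliding with the fingers: its rear edge (400,205) has moved well forward of the rim, and it lies flat. I continue in stages, watching the force.

```bash
python3 -m inch '[[[-0.3,0,3],0,-1],[[-0.3,0,6],0,-1],[[-0.3,0,9],0,-1],[[-0.3,0,12],0,-1],[[-0.3,0,15],0,-1]]'
python3 -m inch '[[[0,0,3],0,-1],[[0,0,6],0,-1],[[0,0,9],0,-1],[[0,0,12],0,-1],[[0,0,15],0,-1]]'
python3 -m inch '[[[0,0,3],0,-1],[[0,0,6],0,-1],[[0,0,9],0,-1],[[0,0,12],0,-1],[[0,0,14],0,-1]]'
```

```text
t: 4.67
tcp_pos: [0.5402, 0.1002, 0.0445]
ee_rot: [0.124, 0.697, -0.123, 0.696]
ft_force: [-6.9, 2.3, 18.7]
grip_width: 0.0003
t: 5.08
tcp_pos: [0.5498, 0.0964, 0.0443]
ee_rot: [0.124, 0.7, -0.123, 0.693]
ft_force: [-23.0, 8.3, 33.8]
grip_width: -0.0
t: 5.5
tcp_pos: [0.564, 0.0912, 0.0443]
ee_rot: [0.124, 0.699, -0.123, 0.694]
ft_force: [-19.3, 7.0, 29.3]
grip_width: -0.0
```

```bash
python3 -m inch '[[[-0.4,0,3],0,-1],[[-0.4,0,6],0,-1],[[-0.4,0,8],0,-1],[[-0.4,0,10],0,-1],[[-0.4,0,10],0,-1]]'
python3 -m inch '[[[0,0,1],0,-1],[[0,0,2],0,-1],[[0,0,3],0,-1],[[0,0,3],0,-1]]'
```

```text
t: 5.92
tcp_pos: [0.574, 0.0874, 0.0443]
ee_rot: [0.124, 0.699, -0.123, 0.694]
ft_force: [-14.9, 5.3, 22.8]
grip_width: 0.0002
t: 6.25
tcp_pos: [0.5765, 0.0865, 0.0443]
ee_rot: [0.124, 0.699, -0.123, 0.694]
ft_force: [-15.2, 6.0, 23.2]
grip_width: 0.0002
```

```bash
python3 -m inch '[[[0,0,1],0,-1],[[0,0,2],0,-1],[[0,0,3],0,-1],[[0,0,3],0,-1]]'
python3 -m inch '[[[0,0,1],0,-1],[[0,0,2],0,-1],[[0,0,2],0,-1]]'
```

```text
t: 6.58
tcp_pos: [0.5794, 0.0854, 0.0443]
ee_rot: [0.124, 0.699, -0.123, 0.694]
ft_force: [-15.6, 6.0, 22.5]
grip_width: -0.0001
t: 6.83
tcp_pos: [0.5813, 0.0847, 0.0443]
ee_rot: [0.124, 0.699, -0.123, 0.694]
ft_force: [-15.9, 6.3, 22.2]
grip_width: -0.0003
```

```bash
python3 -m inch '[[[0,0,1],0,-1],[[0,0,2],0,-1],[[0,0,2],0,-1]]'
python3 - <<'E'
from h import *
s=env.get_state()['tcp_pos'];print('along',s[0]*.9385-s[1]*.3453)
w=env.snapshot('top');b=env.snapshot('scene')
c=lambda im:cv2.resize(im[...,::-1],(390,390),interpolation=cv2.INTER_CUBIC)
cv2.imwrite('pics/m.png',np.hstack([c(w['color'][145:245,195:295]),c(b['color'][170:250,210:290])]))
E
```

```text
t: 7.08
tcp_pos: [0.5828, 0.0842, 0.0443]
ee_rot: [0.124, 0.699, -0.123, 0.694]
ft_force: [-17.5, 6.4, 23.5]
grip_width: 0.0004
along 0.5179256906962673
```

View pics/m.png

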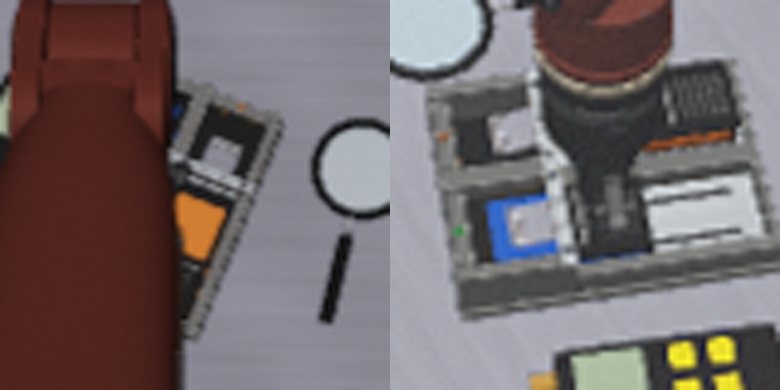

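The scene crop shows the blue label with the leaf on it (525,225) inside the chamber and the nose close to the end wall (475,230). I keep pushing until the force rises.

```bash
python3 -m inch '[[[0,0,1],0,-1],[[0,0,2],0,-1],[[0,0,2],0,-1]]'
python3 -m inch '[[[0,0,0.7],0,-1],[[0,0,1.5],0,-1],[[0,0,1.5],0,-1]]'
```

```text
t: 7.43
tcp_pos: [0.5829, 0.0841, 0.0442]
ee_rot: [0.124, 0.7, -0.123, 0.692]
ft_force: [-23.6, 8.1, 29.6]
grip_width: 0.0001
t: 7.68
tcp_pos: [0.5829, 0.0841, 0.0442]
ee_rot: [0.124, 0.701, -0.122, 0.692]
ft_force: [-28.4, 11.8, 35.5]
grip_width: 0.0002
```

It stopped hard at 518 mm along the dock, against 517.5 expected for home, and the force is rising. I let go by easing back and up together, then go up.

```bash
python3 -m inch '[[[-1.5,0,-1.5],0,-1],[[-3,0,-3.5],0,-1],[[-5,0,-4.5],0,-1],[[-10,0,-5],0,-1],[[-20,0,-5],0,-1]]'
python3 -m inch '[[[-30,0,0],0,-1],[[-60,0,0],0,-1],[[-90,0,0],0,-1],[[-120,0,0],0,-1],[[-150,0,-20],0,-1]]'
python3 -m inch '[[[0,30,-20],0,-1],[[0,60,-40],0,-1],[[0,90,-60],0,-1],[[0,120,-80],0,-1],[[0,150,-90],0,-1]]'
python3 -m inch '[[[0,20,0],0,-1],[[0,40,0],0,-1],[[0,60,0],0,-1],[[0,60,0],0,-1],[[0,60,0],0,-1]]'
python3 - <<'E'
from h import *
w=env.snapshot('top');b=env.snapshot('scene')
c=lambda im:cv2.resize(im[...,::-1],(390,390),interpolation=cv2.INTER_CUBIC)
cv2.imwrite('pics/m2.png',np.hstack([c(w['color'][145:245,195:295]),c(b['color'][170:250,210:290])]))
for n,s in(('t',w),('s',b)):
    P=world(s);hsv=cv2.cvtColor(s['color'],cv2.COLOR_RGB2HSV)
    for k,lo,hi in(('blue',105,125),('orange',8,20)):
        m=(hsv[...,0]>=lo)&(hsv[...,0]<=hi)&(hsv[...,1]>150)&(hsv[...,2]>90)&(abs(P[...,0]-.57)<.12)&(abs(P[...,1]-.06)<.1)
        print(n,k,m.sum(),np.median(P[m],0).round(4))
print(env.get_state()['ft_force'])
E
```

```text
t: 8.1
tcp_pos: [0.5849, 0.0829, 0.0635]
ee_rot: [0.124, 0.697, -0.124, 0.696]
ft_force: [-0.1, -0.2, -0.9]
grip_width: 0.0001
t: 8.52
tcp_pos: [0.5695, 0.0888, 0.2165]
ee_rot: [0.125, 0.695, -0.125, 0.697]
ft_force: [-0.4, 0.5, -0.2]
grip_width: -0.0003
t: 8.93
tcp_pos: [0.5332, 0.2636, 0.2155]
ee_rot: [0.124, 0.696, -0.124, 0.697]
ft_force: [-0.0, -0.2, -0.6]
grip_width: 0.0002
t: 9.35
tcp_pos: [0.5552, 0.3186, 0.2144]
ee_rot: [0.124, 0.696, -0.124, 0.696]
ft_force: [-0.0, 1.1, 0.2]
grip_width: 0.0003
t blue 73 [0.6426 0.061  0.0442]
t orange 208 [0.5321 0.0229 0.0565]
s blue 70 [0.6398 0.0653 0.0461]
s orange 223 [0.5286 0.027  0.0571]
[-0.05813536 -0.42608591  0.43967364]
```

View pics/m2.png

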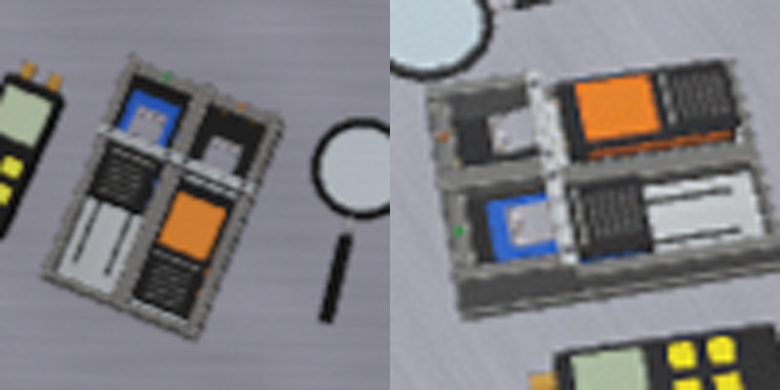

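The pack lies under the bar with the leaf on the label. The label sits at the same place as before release (left edge at crop column 490, both times), and the orange pack is unmoved. One wrist view will measure the gap at the contacts.

```bash
python3 -m inch '[[[-10,-30,-40],0,-1],[[-20,-50,-80],0,-1],[[-20,-70,-110],0,-1],[[-20,-70,-110],0,-1],[[-20,-70,-110],0,-1]]'
python3 - <<'E'
from h import *
w=env.snapshot('wrist');np.savez('w3.npz',**w)
K=w['mtx']
# undistort to plan view at z=0.044 in dock directions: 2 px/mm
a=np.radians(-20.2);x=np.array([np.cos(a),np.sin(a),0]);y=np.array([-x[1],x[0],0])
A,B=np.meshgrid(np.arange(630,380,-.4),np.arange(340,150,-.4),indexing='ij')
p=(A[...,None]*x+B[...,None]*y)/1000;p[...,2]=.044
T=w['world_to_cam'];c=p@T[:3,:3].T+T[:3,3];v=c*[1,-1,-1];h=np.hypot(v[...,0],v[...,1]);r=np.arctan2(h,v[...,2])*K[0,0]/h
cv2.imwrite('pics/w3.png',cv2.remap(w['color'],(v[...,0]*r+K[0,2]).astype(np.float32),(v[...,1]*r+K[1,2]).astype(np.float32),1)[...,::-1])
E
```

```text
t: 9.87
tcp_pos: [0.4251, 0.2891, 0.2351]
ee_rot: [0.124, 0.696, -0.124, 0.696]
ft_force: [1.1, 0.1, -0.2]
grip_width: 0.0003
```

View pics/w3.png

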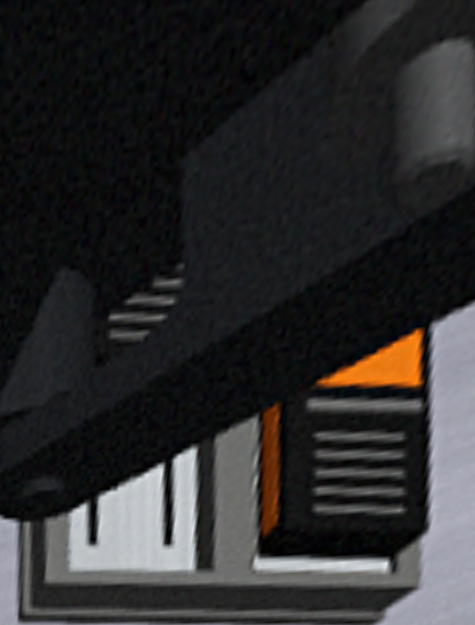

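The rearmost rib is at (127,338) and the inner rim edge at (130,572) in this plan view. I work out the nose position relative to the rim, both at their true heights.

Run:
```python
from h import *
a=np.radians(-20.2);x=np.array([np.cos(a),np.sin(a),0]);y=np.array([-x[1],x[0],0])
w=dict(np.load('w0.npz'));f=.64
for n,u,v,z in(('rib',409,236,.056),('rear',409,222,.056),('ridge',409,296,.059),('rimin',409,216,.036),('rimout',409,205,.036)):
    print(n,ray(w,(u+.5)*f-.5,(v+.5)*f-.5,z)@x*1000)
w=dict(np.load('w3.npz'));C=np.linalg.inv(w['world_to_cam'])[:3,3]
for n,c,r,z in(('rib',127,338,.044),('rimin',130,572,.036),('rimout',130,587,.036),('rimoutL',60,585,.036)):
    p=((630-.4*r)*x+(340-.4*c)*y)/1000;p[2]=.044
    q=C+(p-C)*(z-C[2])/(p[2]-C[2]);print(n,(q@x*1000).round(1),(q@y*1000).round(1))
```

```text
rib 416.83647511392587
rear 408.01372891577654
ridge 454.86454833022634
rimin 406.009637897823
rimout 398.6542412455667
rib 494.8 289.2
rimin 405.2 284.9
rimout 399.1 284.9
rimoutL 399.9 313.6
```

The pack travelled 78 mm, which is 66 mm plus the largest allowed starting gap of 12 mm. The hard stop was at the expected place, so I hand in.

```bash
python3 -c "
from rig import env
s=env.get_state();print(s['t'],s['ft_force']);print(env.hand_in())"
```

```text
9.9167 [ 0.40736046 -0.00854351  0.4182607 ]
the job is handed in; nothing more can be done
None
```

I pressed the blue pack in the left bay down behind its thumb ridge until the plate bottomed out (fingertips at 44.3 mm). I then slid it under the bar and leaf spring until it stopped hard, took the hand away and handed in at about 9.9 s. The hand-in gives no verdict.

**Checks that agreed:**
- **Hard stop:** the fingertips stopped at 518 mm along the dock, against 517.5 mm expected, and the push force then rose to about 30 N.
- **Final pictures:** the pack lies under the bar with the leaf on its label. It did not move when released.
- **Orange pack:** its label shows within 2 mm of its starting place from above, and 4 to 5 mm off in the scene view. I put that larger shift down to measurement error.
- **Hand:** it is clear of the dock, with under 1 N on the wrist.

**Check that was loose:** my position for the contact wall varied between 605 and 609.5 mm depending on which rim edge I used. The nose measured about 606 mm, so the last millimetres of "home" rest mainly on the hard stop. The 78 mm of travel also fits only if the pack started at the 12 mm end of the allowed gap.

**Pressing force:** it rose above the advised 10 to 15 N, to about 35 N at most.

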